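# Stand the green-framed pane in the pickup cradle

### The arm

A 6-joint arm with a two-finger parallel gripper is mounted at the origin on the work surface. World frame = base frame: x ahead of the robot, y to its left, z up, the work surface at z = 0. Lengths are in m, angles in rad, forces in N, time in s.
With the tool pointing down it reaches from about 0.375 to 0.9 m from the base axis. Payload 3.1 kg.
Tool frame: the origin (TCP) lies at the very end of the fingers, on their centre line; the grasp point (between the pads) lies 19 mm behind it; z points along the fingers, y is the direction in which the jaws open and shut (so a half turn about z gives the same grasp; the last joint's range is limited). The gripper opens to 87 mm and grips with 3 to 60 N. Pads are 19 mm wide; open, the fingers measure 117 mm over their backs; the gripper's body (75 mm by 190 mm) begins 51 mm behind the grasp point.
Start: joints at [1, 0.527, 1.433, -0, 1.181, -0.178], TCP at [0.239, 0.577, 0.223] pointing down, gripper open.
Joint ranges: [-3.08, 3.08], [-0.75, 2.2], [0.22, 2.44], [-1.43, 4.57], [0, 2.65], [-2.85, 2.85]. Speed limits (rad/s): [2.79, 2.79, 3.14, 3.14, 3.14, 3.14].

### API

Orientations are given as a unit quaternion [x, y, z, w].
In Python, from rig import robot, optics gives the robot as it stands.
- The arm moves only by the shell command python3 -m inch 'ROWS' [FORCE]. ROWS is JSON, a list of rows, each an object of numbers: "ax", "ay", "az": the turn, a rotation vector about the tool's x, y, z in rad; "dx", "dy", "dz": the shift along the tool's x, y, z in mm; "gripper": the opening in per cent of the stroke, from 0 (shut) to 100 (fully open). In form: [{"ax": .., "ay": .., "az": .., "dx": .., "dy": .., "dz": .., "gripper": ..}, ...]. A call has 1 to 8 rows; each row shifts and turns the commanded pose from where the row before left it, along the tool's axes as they then stand; what a row does not reach is not made up. A row lasts 1/10 s, in which the tool goes at most 50 mm and 8.59 degrees, less where a joint would pass 70% of its speed; a pose out of reach is approached as far as the arm can. A call with a gripper value outside its range is refused whole. The fingers move at their own pace and stop on an object; FORCE is the grip in N (left out, the last holds). Time passes only in rows, so rows that do not move let the fingers close. It gives the time, the measured TCP pose, the force and the opening at its end, in the units of the state.
- robot.get_obs(): the state, without advancing time (a new reading comes with each control period).
- optics.camera(name): name is "side" or "top"; returns a dict with "img" (420x560x3 uint8, red, green, blue), "depth" (420x560 float32, m along the optical axis (not along the pixel's ray), 0 where there is no reading), "camera_matrix" (3x3 intrinsics, pixels), "position" and "attitude" of the camera in the world. Camera axes: x right, y up, looking along -z (the intrinsics and any distortion apply to the point x, -y, -z); pixel columns grow to the right and rows downward; lengths in m; the calibration is good to about 2 mm. A picture is of the moment at which its call begins.
- robot.hand_in(): hands the job in, once; it reports no verdict.
The state is a dict: "time": time; "q": joint angles; "joint_velocities": joint speeds; "joint_torque": joint torques, N m; "position": TCP position; "tool_rot": TCP orientation; "ft_force": force on the tool from outside, world axes, zero at the start; "moment": the same for the moment, N m; "grip_width": finger opening in m.
Only numpy, scipy, OpenCV 4.12 (cv2) and the standard library are available. Lean on these libraries where they do the work, as an engineer would, in place of code of your own. Each camera call takes 0.05 s, during which the arm holds its last target.

### The job

A customer is coming for the small glazed pane with the green frame. Slide it straight up out of its slot in the wooden rack by its top edge and stand it upright in the groove of the yellow pickup cradle, lowering it all the way down before you let go. Leave the white and the brown pane in their slots.

Things in the scene. Friction and masses are not known exactly. Their poses are not given: they have to be found in the camera images.
- pane_green: Glazed pane with a rigid green frame, 110 wide (x) x 10 thick (y) x 125 tall (z), 0.15 to 0.3 kg. Origin: centre of its underside; z up. Stands upright in one of three parallel slots, 70 mm apart along y (order varies), of a fixed wooden rack. Slots run along x: 14 mm wide, 48 mm deep, floor 10 mm above the table. Rack top 58 mm, panes' top edges 135 mm above the table; rack 132 (x) x 200 mm (y).
- pane_white: Bystander: the same pane with a white frame, in another slot of the rack. Same size, origin and axes as the green one.
- pane_brown: Bystander: the same pane with a dark brown frame, in another slot of the rack. Same size, origin and axes as the green one.
- cradle: Fixed yellow cradle on the table, on the other side from the rack. Origin: centre of its underside; z up. One open-topped groove along its x, centred: 150 mm long (x), 34 mm wide (y), grey felt floor 12 mm and wall rims 80 mm above the table; walls 12 mm thick, base 174 (x) x 110 mm (y). The pane may go in either way round and may lean up to 20 degrees on a wall.
Things that resemble listed ones, but are neither listed nor needed, are in the scene too. What is shaped like the pane_green but red is not meant.

How it is judged:
By the outcome, as a careful person would: the job done as asked, in the order asked, and still so for the second after the job is handed in, with the robot touching nothing.
It also fails if it takes over 45 s, if anything falls off the work surface, if the arm or the gripper's body presses on something with over 40 N, if the wrist force passes 120 N, or if a joint passes its speed limit or range.

## Working session

There is one attempt and no reset: what is moved stays moved. The work goes in short steps, Python scripts to look and compute and a shell command to move; the robot and the scene stay as the last step left them, time stands still between calls to the robot, and variables do not carry over. Pictures are saved under pics/ and viewed, and the job is handed in when it is done.

```bash
mkdir -p pics; ls; cat > h.py <<'E'
import numpy as np, cv2
from scipy.spatial.transform import Rotation as R
from rig import robot, optics
def snap(n):
    c=optics.camera(n); np.savez(f'/tmp/{n}.npz',**{k:v for k,v in c.items()}); return c
def pts(c):
    K=np.array(c['camera_matrix']); d=c['depth']; v,u=np.mgrid[:d.shape[0],:d.shape[1]]
    p=np.stack([(u-K[0,2])/K[0,0]*d,-(v-K[1,2])/K[1,1]*d,-d],-1)
    a=np.array(c['attitude']); Rm=a if a.shape==(3,3) else R.from_quat(a).as_matrix()
    return p@Rm.T+np.array(c['position'])
E
python3 - <<'E'
from h import *
for n in ['top','side']:
    c=snap(n); cv2.imwrite(f'pics/{n}0.png',c['img'][:,:,::-1]); print(c.keys(),c['position'],c['attitude'],c['camera_matrix'])
print(robot.get_obs())
E
```

```text
pics
dict_keys(['img', 'depth', 'camera_matrix', 'position', 'attitude']) [ 0.46411924 -0.02715703  1.05364539] [-0.02654374  0.0216407   0.71029633 -0.70306916] [[442.92606584   0.         276.71339819]
 [  0.         442.92606584 211.052088  ]
 [  0.           0.           1.        ]]
dict_keys(['img', 'depth', 'camera_matrix', 'position', 'attitude']) [ 0.0263331  -0.68995841  0.80003521] [ 0.39247239 -0.12924483 -0.31065142  0.8560122 ] [[515.11327544   0.         284.39244694]
 [  0.         515.11327544 209.02010077]
 [  0.           0.           1.        ]]
{'time': 0.1, 'q': array([ 9.99520710e-01,  5.28413011e-01,  1.43376017e+00, -1.62400889e-05,
        1.18140469e+00, -1.78498644e-01]), 'joint_velocities': array([ 0.00045204, -0.00162493, -0.00293167,  0.00076164,  0.00199648,
        0.00095904]), 'joint_torque': array([-3.81987229e-04, -4.40984881e+01, -1.77150124e+01,  6.34642085e-02,
        5.34262578e-02, -5.18175898e-05]), 'position': array([0.23883798, 0.57685512, 0.22164948]), 'tool_rot': array([ 1.95125392e-01,  9.80777802e-01, -9.26423657e-04, -3.56474656e-04]), 'ft_force': array([-0.02674244,  0.34139948, -0.37551403]), 'moment': array([0.01004097, 0.02600432, 0.02285262]), 'grip_width': 0.08686124192572008}
```

View pics/top0.png

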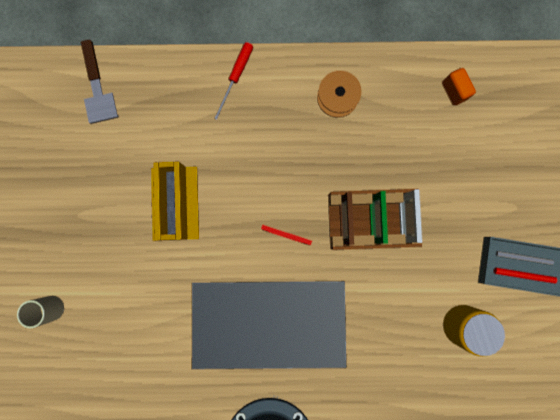

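View pics/side0.png

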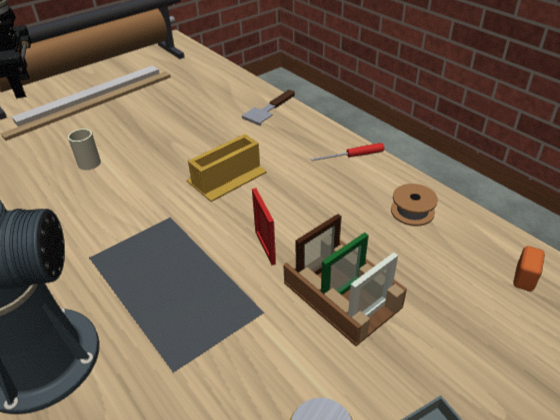

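Top: rack at (375,218) with brown (347,218), green (380,217) and white (412,215) panes; red look-alike stands free at (285,235); cradle at (175,201). Candidates for "green pane": green (380,217), red (285,235, not meant), brown, white. The choice is green (middle slot). Now I'll take a close crop and measure it.

```bash
python3 - <<'E'
from h import *
c=dict(np.load('/tmp/top.npz')); P=pts(c); img=c['img']
a=cv2.resize(img[175:265,310:440],None,fx=5,fy=5,interpolation=cv2.INTER_CUBIC)
cv2.imwrite('pics/crop_top.png',a[:,:,::-1])
s=dict(np.load('/tmp/side.npz')); S=pts(s)
a=cv2.resize(s['img'][190:340,230:420],None,fx=4,fy=4,interpolation=cv2.INTER_CUBIC); cv2.imwrite('pics/crop_side.png',a[:,:,::-1])
def rect(name,p):
    r=cv2.minAreaRect(p[:,:2].astype(np.float32)*1000); print(name,len(p),np.round(r[0],1),np.round(r[1],1),round(r[2],2),'z',np.percentile(p[:,2],[2,50,98]).round(3))
for nm,Q,im in (('top',P,img),('side',S,s['img'])):
    i=im.astype(int); g=(i[...,1]>i[...,0]*1.6+15)&(i[...,1]>i[...,2]*1.4)
    rect(nm+' green',Q[g&(Q[...,2]>.128)&(Q[...,2]<.142)])
    red=(i[...,0]>2.5*i[...,1]+40)
    m=red&(Q[...,2]>.1)
    if m.sum():rect(nm+' red',Q[m])
    w=(Q[...,1]<-.02)&(Q[...,1]>-.42)&(Q[...,0]>.3)&(Q[...,0]<.6)
    rect(nm+' racktops',Q[w&(Q[...,2]>.128)&(Q[...,2]<.145)&~red])
    rect(nm+' rack58',Q[w&(Q[...,2]>.053)&(Q[...,2]<.063)])
    cr=(Q[...,1]>.1)&(Q[...,1]<.35)&(Q[...,0]>.35)&(Q[...,0]<.65)
    rect(nm+' cradle rim',Q[cr&(Q[...,2]>.076)&(Q[...,2]<.085)])
    rect(nm+' cradle floor',Q[cr&(Q[...,2]>.007)&(Q[...,2]<.018)])
E
```

```text
top green 277 [ 513.4 -242.6] [106.3  10.8] 1.5 z [0.13  0.135 0.138]
top red 231 [471.8 -38.3] [107.4  21.6] 71.67 z [0.122 0.125 1.054]
top racktops 890 [ 512.5 -243.3] [108.9 151.5] 1.27 z [0.129 0.135 0.138]
top rack58 1678 [ 477.8 -297.2] [370.4 218.7] 64.85 z [0.054 0.058 0.062]
top cradle rim 1047 [556.5 222.7] [174.   58.8] 1.49 z [0.077 0.081 0.084]
top cradle floor 1420 [496.7 227.4] [291.6 222.7] 0.93 z [0.007 0.01  0.017]
side green 328 [ 511.5 -245.7] [110.7  12.5] 0.94 z [0.128 0.134 0.137]
side red 195 [ 274.1 -348.3] [843.4  32.4] 56.26 z [0.105 0.124 0.209]
side racktops 1059 [ 512.3 -244.9] [112.4 154. ] 1.22 z [0.128 0.134 0.137]
side rack58 2021 [ 510.7 -184.4] [133.8 324. ] 1.3 z [0.053 0.057 0.062]
side cradle rim 586 [557.5 219.3] [176.8  64.3] 1.4 z [0.076 0.079 0.082]
side cradle floor 536 [556.6 216. ] [175.5 109.5] 0.5 z [0.007 0.009 0.017]
```

```bash
python3 - <<'E'
import cv2,numpy as np
a=cv2.imread('pics/crop_top.png');b=cv2.imread('pics/crop_side.png')
print(a.shape,b.shape)
E
```

```text
(450, 650, 3) (600, 760, 3)
```

View pics/crop_top.png

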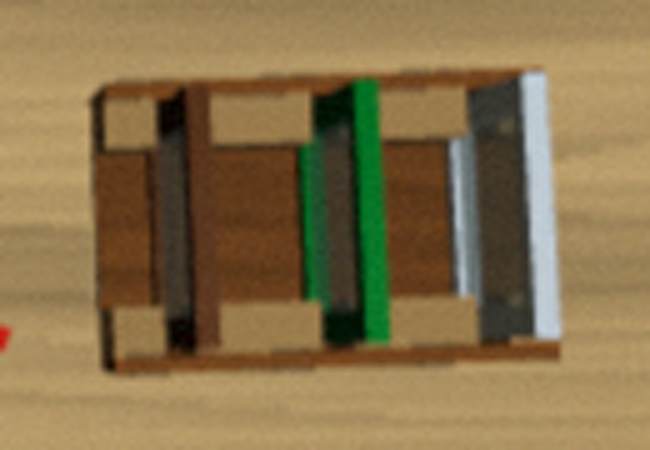

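View pics/crop_side.png

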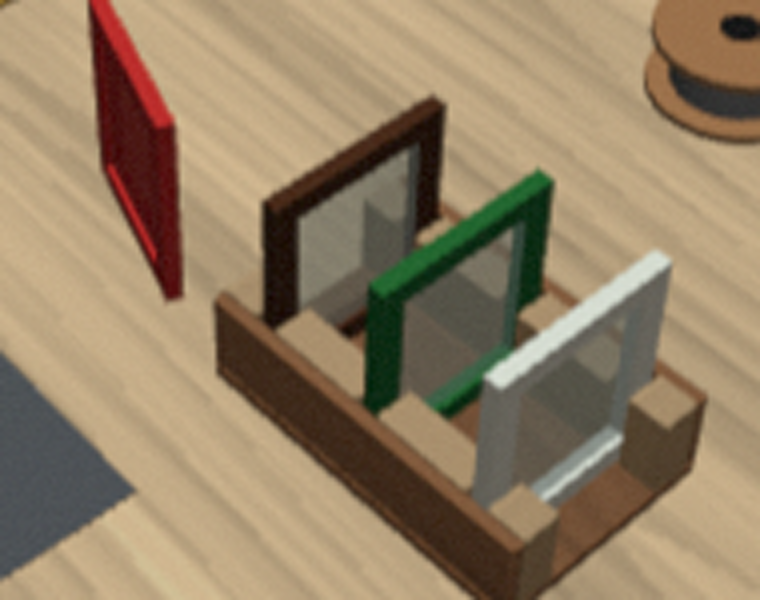

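The crop confirms it: the solid green frame is in the middle slot at crop (365,210), with brown to its left and white to its right. The red pane stands alone. The top edge measures z=0.135 and the length 106–111 mm, matching the spec. The pane centre is at about (0.5125, -0.244), yaw about +1.3°, and the groove centre at about (0.557, 0.221). I'll turn the tool so the jaws lie along the pane normal, then travel.

```bash
python3 -m inch '[{"az":-0.14,"dx":-20},{"az":-0.14,"dx":-20},{"az":-0.136,"dx":-20,"gripper":45},{"dx":-30,"dy":-35},{"dx":-30,"dy":-38},{"dx":-30,"dy":-38},{"dx":-30,"dy":-38},{"dx":-10,"dy":-47}]' 25
python3 -m inch '[{"dy":-48},{"dy":-48},{"dy":-48},{"dy":-48},{"dy":-48},{"dy":-48},{"dy":-48},{"dy":-48}]'
```

```text
invalid input
invalid input
```

```bash
python3 -m inch '[{"ax":0,"ay":0,"az":-0.14,"dx":-20,"dy":0,"dz":0,"gripper":45},{"ax":0,"ay":0,"az":-0.14,"dx":-20,"dy":0,"dz":0,"gripper":45},{"ax":0,"ay":0,"az":-0.136,"dx":-20,"dy":0,"dz":0,"gripper":45},{"ax":0,"ay":0,"az":0,"dx":-30,"dy":-35,"dz":0,"gripper":45},{"ax":0,"ay":0,"az":0,"dx":-30,"dy":-38,"dz":0,"gripper":45},{"ax":0,"ay":0,"az":0,"dx":-30,"dy":-38,"dz":0,"gripper":45}]' 25
```

```text
time: 0.7
position: [0.39, 0.4523, 0.2219]
tool_rot: [-0.012, 1.0, -0.0, -0.0]
ft_force: [0.3, -0.2, -0.1]
grip_width: 0.0475
```

```bash
python3 -m inch '[{"ax":0,"ay":0,"az":0,"dx":-20,"dy":-45,"dz":0,"gripper":45},{"ax":0,"ay":0,"az":0,"dx":-20,"dy":-45,"dz":0,"gripper":45},{"ax":0,"ay":0,"az":0,"dx":-20,"dy":-45,"dz":0,"gripper":45},{"ax":0,"ay":0,"az":0,"dx":-20,"dy":-45,"dz":0,"gripper":45},{"ax":0,"ay":0,"az":0,"dx":-10,"dy":-45,"dz":0,"gripper":45},{"ax":0,"ay":0,"az":0,"dx":0,"dy":-45,"dz":0,"gripper":45},{"ax":0,"ay":0,"az":0,"dx":0,"dy":-45,"dz":0,"gripper":45},{"ax":0,"ay":0,"az":0,"dx":0,"dy":-45,"dz":0,"gripper":45}]' 25
python3 -m inch '[{"ax":0,"ay":0,"az":0,"dx":0,"dy":-45,"dz":0,"gripper":45},{"ax":0,"ay":0,"az":0,"dx":0,"dy":-45,"dz":0,"gripper":45},{"ax":0,"ay":0,"az":0,"dx":0,"dy":-45,"dz":0,"gripper":45},{"ax":0,"ay":0,"az":0,"dx":0,"dy":-45,"dz":0,"gripper":45},{"ax":0,"ay":0,"az":0,"dx":0,"dy":-45,"dz":0,"gripper":45},{"ax":0,"ay":0,"az":0,"dx":0,"dy":-40,"dz":0,"gripper":45},{"ax":0,"ay":0,"az":0,"dx":0,"dy":-20,"dz":0,"gripper":45},{"ax":0,"ay":0,"az":0,"dx":0,"dy":0,"dz":0,"gripper":45}]' 25
```

```text
time: 1.5
position: [0.4874, 0.094, 0.2223]
tool_rot: [-0.012, 1.0, 0.0, -0.0]
ft_force: [0.3, 0.1, 1.0]
grip_width: 0.0393
time: 2.3
position: [0.4946, -0.1922, 0.2222]
tool_rot: [-0.01, 1.0, -0.0, 0.0]
ft_force: [0.4, 0.1, -0.8]
grip_width: 0.039
```

Remaining offset is Δ=(+0.018, -0.052). I'll close it, then check the alignment with a picture.

```bash
python3 -m inch '[{"ax":0,"ay":0,"az":0,"dx":-10,"dy":-30,"dz":0,"gripper":45},{"ax":0,"ay":0,"az":0,"dx":-7,"dy":-22,"dz":30,"gripper":45},{"ax":0,"ay":0,"az":0,"dx":0,"dy":0,"dz":30,"gripper":45},{"ax":0,"ay":0,"az":0,"dx":0,"dy":0,"dz":0,"gripper":45},{"ax":0,"ay":0,"az":0,"dx":0,"dy":0,"dz":0,"gripper":45}]' 25
python3 - <<'E'
from h import *
s=snap('side'); a=cv2.resize(s['img'][150:350,230:430],None,fx=3,fy=3,interpolation=cv2.INTER_CUBIC); cv2.imwrite('pics/side1.png',a[:,:,::-1])
o=robot.get_obs(); print(o['position'],o['tool_rot'])
E
```

```text
time: 2.8
position: [0.512, -0.2391, 0.1622]
tool_rot: [-0.012, 1.0, 0.001, -0.001]
ft_force: [-0.1, 1.1, -0.2]
grip_width: 0.0394
[ 0.51282744 -0.23971234  0.16325899] [-1.21769489e-02  9.99925852e-01  8.39756047e-05  7.85246455e-05]
```

View pics/side1.png

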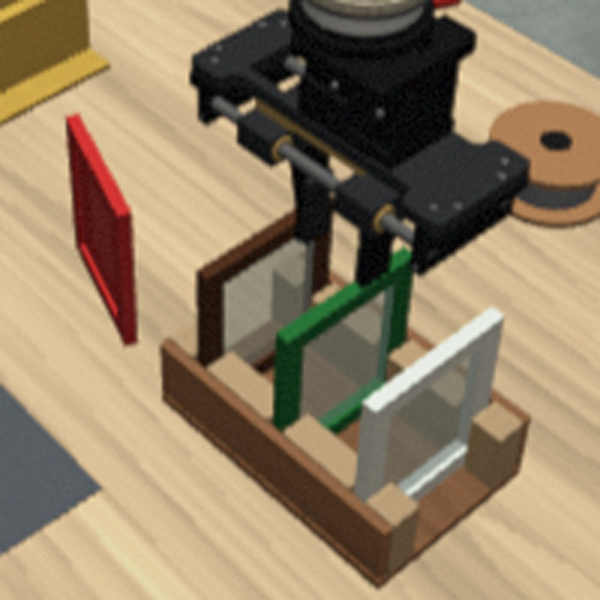

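The gripper is above the green pane, its fingers on either side at crop (312,215) and (375,265). It needs another 4 mm in -y and then the descent.

```bash
python3 -m inch '[{"ax":0,"ay":0,"az":0,"dx":0,"dy":-4.5,"dz":10,"gripper":45},{"ax":0,"ay":0,"az":0,"dx":0,"dy":0,"dz":15,"gripper":45},{"ax":0,"ay":0,"az":0,"dx":0,"dy":0,"dz":15,"gripper":45},{"ax":0,"ay":0,"az":0,"dx":0,"dy":0,"dz":13,"gripper":45},{"ax":0,"ay":0,"az":0,"dx":0,"dy":0,"dz":0,"gripper":45},{"ax":0,"ay":0,"az":0,"dx":0,"dy":0,"dz":0,"gripper":45}]' 25
```

```text
time: 3.45
position: [0.5129, -0.2453, 0.1098]
tool_rot: [-0.012, 1.0, -0.0, 0.0]
ft_force: [-0.1, 0.4, -0.2]
grip_width: 0.0391
```

```bash
python3 - <<'E'
from h import *
s=snap('side'); a=cv2.resize(s['img'][190:310,270:430],None,fx=5,fy=5,interpolation=cv2.INTER_CUBIC); cv2.imwrite('pics/side2.png',a[:,:,::-1])
o=robot.get_obs(); print(o['position'],o['ft_force'])
E
```

```text
[ 0.51318414 -0.24549919  0.11012393] [-0.4945146  -0.73411735  0.53649649]
```

View pics/side2.png

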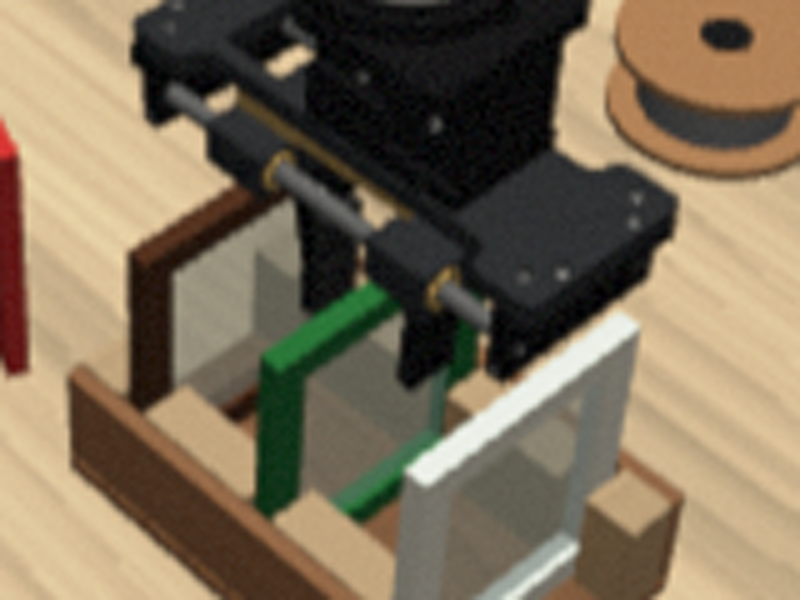

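The fingers straddle the green top bar at (330,260) and (425,340), clear of brown and white. Closing now.

```bash
python3 -m inch '[{"ax":0,"ay":0,"az":0,"dx":0,"dy":0,"dz":0,"gripper":0},{"ax":0,"ay":0,"az":0,"dx":0,"dy":0,"dz":0,"gripper":0},{"ax":0,"ay":0,"az":0,"dx":0,"dy":0,"dz":0,"gripper":0},{"ax":0,"ay":0,"az":0,"dx":0,"dy":0,"dz":0,"gripper":0},{"ax":0,"ay":0,"az":0,"dx":0,"dy":0,"dz":0,"gripper":0},{"ax":0,"ay":0,"az":0,"dx":0,"dy":0,"dz":0,"gripper":0},{"ax":0,"ay":0,"az":0,"dx":0,"dy":0,"dz":0,"gripper":0}]' 25
```

```text
time: 4.2
position: [0.5128, -0.2453, 0.1097]
tool_rot: [-0.012, 1.0, -0.0, 0.0]
ft_force: [-0.2, -0.3, 2.0]
grip_width: 0.01
```

Grip width is 10 mm, which is the frame thickness. I'll lift slowly while it's in the slot and watch the force.

```bash
python3 -m inch '[{"ax":0,"ay":0,"az":0,"dx":0,"dy":0,"dz":-3,"gripper":0},{"ax":0,"ay":0,"az":0,"dx":0,"dy":0,"dz":-5,"gripper":0},{"ax":0,"ay":0,"az":0,"dx":0,"dy":0,"dz":-6,"gripper":0},{"ax":0,"ay":0,"az":0,"dx":0,"dy":0,"dz":-6,"gripper":0}]' 25
python3 - <<'E'
from h import *
o=robot.get_obs(); print(o['position'],o['ft_force'],o['moment'])
E
python3 -m inch '[{"ax":0,"ay":0,"az":0,"dx":0,"dy":0,"dz":-8,"gripper":0},{"ax":0,"ay":0,"az":0,"dx":0,"dy":0,"dz":-8,"gripper":0},{"ax":0,"ay":0,"az":0,"dx":0,"dy":0,"dz":-8,"gripper":0},{"ax":0,"ay":0,"az":0,"dx":0,"dy":0,"dz":-8,"gripper":0},{"ax":0,"ay":0,"az":0,"dx":0,"dy":0,"dz":-8,"gripper":0}]' 25
```

```text
time: 4.6
position: [0.5127, -0.2452, 0.1299]
tool_rot: [-0.012, 1.0, 0.0, -0.0]
ft_force: [-0.3, 1.0, -3.1]
grip_width: 0.0094
[ 0.51265897 -0.24518282  0.12994803] [-0.29759009  0.95440583 -3.05175868] [0.02745078 0.01402968 0.00533291]
time: 5.1
position: [0.5127, -0.2452, 0.1704]
tool_rot: [-0.012, 1.0, -0.0, 0.0]
ft_force: [0.1, -0.3, -2.8]
grip_width: 0.01
```

```bash
python3 -m inch '[{"ax":0,"ay":0,"az":0,"dx":0,"dy":0,"dz":-15,"gripper":0},{"ax":0,"ay":0,"az":0,"dx":0,"dy":0,"dz":-20,"gripper":0},{"ax":0,"ay":0,"az":0,"dx":0,"dy":0,"dz":-20,"gripper":0},{"ax":0,"ay":0,"az":0,"dx":0,"dy":0,"dz":-20,"gripper":0},{"ax":0,"ay":0,"az":0,"dx":0,"dy":0,"dz":-20,"gripper":0},{"ax":0,"ay":0,"az":0,"dx":0,"dy":0,"dz":-20,"gripper":0},{"ax":0,"ay":0,"az":0,"dx":0,"dy":0,"dz":0,"gripper":0},{"ax":0,"ay":0,"az":0,"dx":0,"dy":0,"dz":0,"gripper":0}]' 25
python3 - <<'E'
from h import *
for n in('side','top'):
  s=snap(n); cv2.imwrite(f'pics/{n}3.png',s['img'][:,:,::-1])
o=robot.get_obs(); print(o['position'],o['ft_force'],o['moment'])
E
```

```text
time: 5.9
position: [0.5125, -0.245, 0.2846]
tool_rot: [-0.012, 1.0, -0.0, 0.0]
ft_force: [-0.5, -0.0, -3.2]
grip_width: 0.0098
[ 0.51186139 -0.24462278  0.28324661] [-0.08188875  1.15148955 -2.64039899] [ 0.02434988  0.08063146 -0.01900818]
```

View pics/side3.png

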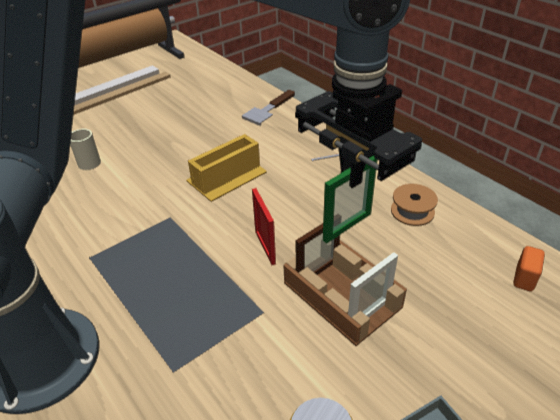

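The green pane is held upright and clear of the rack at (350,200). White (373,287) and brown (318,255) remain in their slots, and the force of about -2.8 N fits its mass. I'll carry it over to the cradle, passing above the red pane with the pane's underside at about 0.18.

```bash
python3 -m inch '[{"ax":0,"ay":0,"az":0,"dx":-3,"dy":15,"dz":0,"gripper":0},{"ax":0,"ay":0,"az":0,"dx":-4,"dy":25,"dz":0,"gripper":0},{"ax":0,"ay":0,"az":0,"dx":-4,"dy":35,"dz":0,"gripper":0},{"ax":0,"ay":0,"az":0,"dx":-5,"dy":40,"dz":0,"gripper":0},{"ax":0,"ay":0,"az":0,"dx":-5,"dy":40,"dz":0,"gripper":0},{"ax":0,"ay":0,"az":0,"dx":-5,"dy":40,"dz":0,"gripper":0},{"ax":0,"ay":0,"az":0,"dx":-5,"dy":40,"dz":0,"gripper":0},{"ax":0,"ay":0,"az":0,"dx":-5,"dy":40,"dz":0,"gripper":0}]' 25
python3 -m inch '[{"ax":0,"ay":0,"az":0,"dx":-5,"dy":40,"dz":0,"gripper":0},{"ax":0,"ay":0,"az":0,"dx":-5,"dy":40,"dz":0,"gripper":0},{"ax":0,"ay":0,"az":0,"dx":-5,"dy":40,"dz":0,"gripper":0},{"ax":0,"ay":0,"az":0,"dx":-4,"dy":35,"dz":0,"gripper":0},{"ax":0,"ay":0,"az":0,"dx":-2,"dy":20,"dz":0,"gripper":0},{"ax":0,"ay":0,"az":0,"dx":0,"dy":10,"dz":0,"gripper":0},{"ax":0,"ay":0,"az":0,"dx":0,"dy":0,"dz":0,"gripper":0},{"ax":0,"ay":0,"az":0,"dx":0,"dy":0,"dz":0,"gripper":0}]' 25
python3 - <<'E'
from h import *
for n in('side','top'):
  s=snap(n); cv2.imwrite(f'pics/{n}4.png',s['img'][:,:,::-1])
  Q=pts(s); i=s['img'].astype(int); g=(i[...,1]>i[...,0]*1.6+15)&(i[...,1]>i[...,2]*1.4)
  p=Q[g&(Q[...,1]>.1)&(Q[...,2]>.15)]; print(n,len(p),np.percentile(p,[1,50,99],axis=0).round(4).tolist())
  cr=(Q[...,1]>.1)&(Q[...,1]<.35)&(Q[...,0]>.35)&(Q[...,0]<.7)&(abs(Q[...,2]-.08)<.004)
  c=Q[cr]; print(len(c),np.percentile(c,[1,50,99],axis=0).round(4).tolist())
  h=np.histogram(c[:,1]-.025*(c[:,0]-.557),bins=np.arange(.18,.262,.004)); print(h[0],h[1].round(3))
o=robot.get_obs(); print(o['position'],o['tool_rot'],o['ft_force'],o['moment'],o['time'])
E
```

```text
time: 6.8
position: [0.5414, 0.0334, 0.2837]
tool_rot: [-0.012, 1.0, 0.0, -0.001]
ft_force: [0.5, -0.4, -2.0]
grip_width: 0.0098
time: 7.6
position: [0.5584, 0.2154, 0.2841]
tool_rot: [-0.012, 1.0, -0.001, -0.001]
ft_force: [0.2, -1.3, -2.4]
grip_width: 0.01
side 757 [[0.5031, 0.1708, 0.19], [0.5383, 0.21, 0.2535], [0.6103, 0.2184, 0.3292]]
583 [[0.4708, 0.1873, 0.0761], [0.5498, 0.2158, 0.0793], [0.6417, 0.25, 0.0829]]
[ 0  5 68 93 58 35 12  9  7 17  8 14  8 35 91 62 52  8  1  0] [0.18  0.184 0.188 0.192 0.196 0.2   0.204 0.208 0.212 0.216 0.22  0.224
 0.228 0.232 0.236 0.24  0.244 0.248 0.252 0.256 0.26 ]
top 267 [[0.5039, 0.1623, 0.1949], [0.5142, 0.2113, 0.2679], [0.5401, 0.2184, 0.3919]]
387 [[0.4695, 0.192, 0.0765], [0.4934, 0.2053, 0.0806], [0.5448, 0.2497, 0.0838]]
[ 0  0  0 49 58 59 30 10  7  9 10 11 10 10 26 43 33 22  0  0] [0.18  0.184 0.188 0.192 0.196 0.2   0.204 0.208 0.212 0.216 0.22  0.224
 0.228 0.232 0.236 0.24  0.244 0.248 0.252 0.256 0.26 ]
[0.55885065 0.21480378 0.2843747 ] [-1.09290823e-02  9.99940180e-01 -2.95511317e-04 -3.23295966e-04] [ 1.11962039  0.23615101 -2.43718843] [ 0.09195181  0.05590648 -0.00392936] 7.7
```

View pics/side4.png

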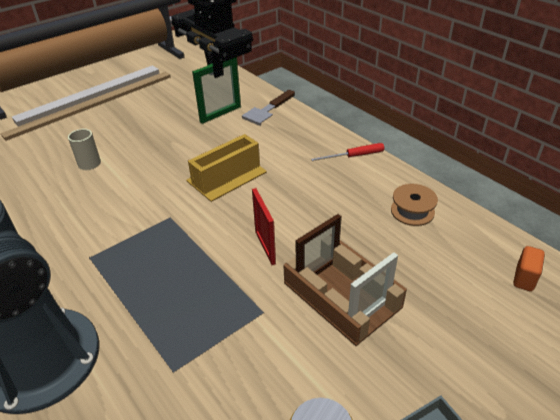

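The pane hangs above the groove (side picture (218,90), cradle (225,165)), level and square. The groove centre is at y≈0.2205 (side camera 0.2195, top camera 0.222), so I'll shift +5.5 mm and lower to just above the felt.

```bash
python3 -m inch '[{"ax":0,"ay":0,"az":0,"dx":0,"dy":3,"dz":0,"gripper":0},{"ax":0,"ay":0,"az":0,"dx":0,"dy":2.5,"dz":20,"gripper":0},{"ax":0,"ay":0,"az":0,"dx":0,"dy":0,"dz":25,"gripper":0},{"ax":0,"ay":0,"az":0,"dx":0,"dy":0,"dz":20,"gripper":0},{"ax":0,"ay":0,"az":0,"dx":0,"dy":0,"dz":10,"gripper":0},{"ax":0,"ay":0,"az":0,"dx":0,"dy":0,"dz":0,"gripper":0},{"ax":0,"ay":0,"az":0,"dx":0,"dy":0,"dz":0,"gripper":0}]' 25
python3 - <<'E'
from h import *
s=snap('side'); a=cv2.resize(s['img'][70:220,140:300],None,fx=4,fy=4,interpolation=cv2.INTER_CUBIC); cv2.imwrite('pics/side5.png',a[:,:,::-1])
s=snap('top'); a=cv2.resize(s['img'][140:260,110:270],None,fx=5,fy=5,interpolation=cv2.INTER_CUBIC); cv2.imwrite('pics/top5.png',a[:,:,::-1])
E
```

```text
time: 8.4
position: [0.5596, 0.2213, 0.2102]
tool_rot: [-0.011, 1.0, 0.0, 0.001]
ft_force: [-0.1, 0.4, -2.1]
grip_width: 0.0096
```

View pics/side5.png

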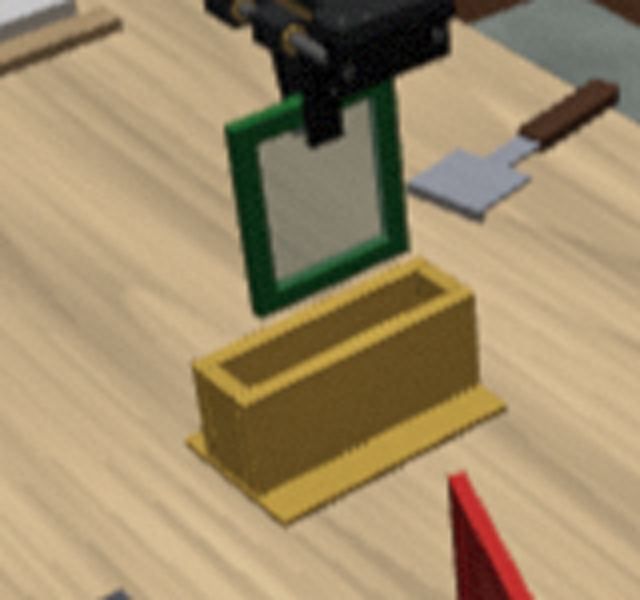

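View pics/top5.png

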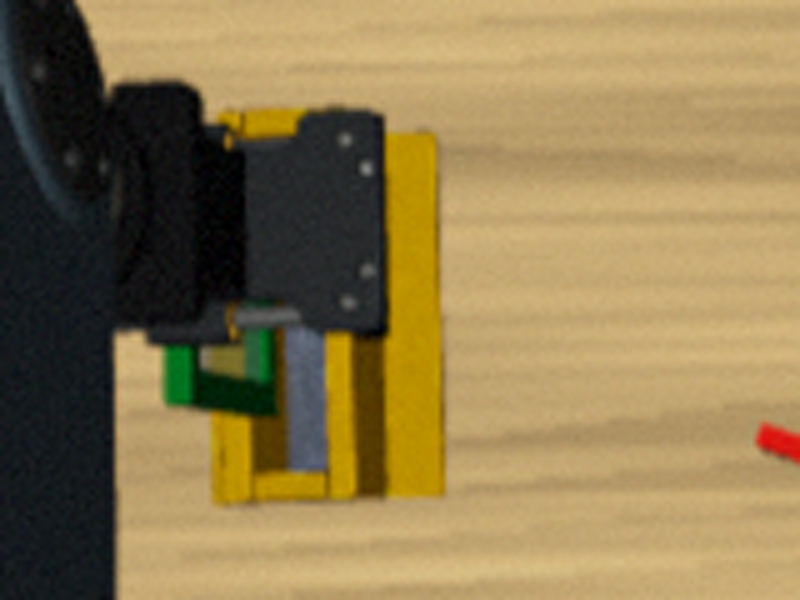

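```bash
python3 - <<'E'
from h import *
for n in('top','side'):
  s=dict(np.load(f'/tmp/{n}.npz'));Q=pts(s); i=s['img'].astype(int); g=(i[...,1]>i[...,0]*1.6+5)&(i[...,1]>i[...,2]*1.4)&(Q[...,1]>.1)&(Q[...,1]<.3)
  p=Q[g]; 
  for lo,hi in((.105,.13),(.13,.16),(.16,.2),(.2,.228),(.23,.24)):
    q=p[(p[:,2]>lo)&(p[:,2]<hi)]
    if len(q)>5: print(n,lo,len(q),np.percentile(q[:,1]-.024*(q[:,0]-.557),[10,50,90]).round(4),np.percentile(q[:,0],[2,98]).round(4), q[:,2].min().round(3))
E
```

```text
top 0.105 47 [0.2183 0.219  0.2212] [0.5073 0.541 ] 0.115
top 0.13 48 [0.2184 0.2192 0.222 ] [0.5061 0.54  ] 0.13
top 0.16 35 [0.2182 0.2187 0.2193] [0.5061 0.5177] 0.163
top 0.2 26 [0.2182 0.2188 0.2193] [0.5068 0.5178] 0.2
top 0.23 61 [0.2186 0.2223 0.2269] [0.5059 0.5246] 0.231
side 0.105 203 [0.2141 0.2168 0.22  ] [0.5057 0.6088] 0.113
side 0.13 105 [0.2142 0.2165 0.2187] [0.5047 0.6106] 0.13
side 0.16 154 [0.2137 0.2161 0.219 ] [0.5041 0.6119] 0.16
side 0.2 136 [0.214  0.2158 0.2184] [0.5046 0.6122] 0.2
side 0.23 92 [0.2143 0.2177 0.2239] [0.5048 0.5529] 0.23
```

The pane is vertical and within about 1 mm of the groove centre in each camera. Lowering.

```bash
python3 -m inch '[{"ax":0,"ay":0,"az":0,"dx":0,"dy":-1,"dz":10,"gripper":0},{"ax":0,"ay":0,"az":0,"dx":0,"dy":0,"dz":15,"gripper":0},{"ax":0,"ay":0,"az":0,"dx":0,"dy":0,"dz":15,"gripper":0},{"ax":0,"ay":0,"az":0,"dx":0,"dy":0,"dz":15,"gripper":0},{"ax":0,"ay":0,"az":0,"dx":0,"dy":0,"dz":15,"gripper":0},{"ax":0,"ay":0,"az":0,"dx":0,"dy":0,"dz":12,"gripper":0},{"ax":0,"ay":0,"az":0,"dx":0,"dy":0,"dz":8,"gripper":0},{"ax":0,"ay":0,"az":0,"dx":0,"dy":0,"dz":0,"gripper":0}]' 25
python3 -m inch '[{"ax":0,"ay":0,"az":0,"dx":0,"dy":0,"dz":2,"gripper":0},{"ax":0,"ay":0,"az":0,"dx":0,"dy":0,"dz":2,"gripper":0},{"ax":0,"ay":0,"az":0,"dx":0,"dy":0,"dz":0,"gripper":0},{"ax":0,"ay":0,"az":0,"dx":0,"dy":0,"dz":0,"gripper":0}]' 25
```

```text
time: 9.3
position: [0.5582, 0.2203, 0.1184]
tool_rot: [-0.012, 1.0, -0.0, -0.001]
ft_force: [-0.4, -0.8, -2.3]
grip_width: 0.01
time: 9.7
position: [0.5592, 0.2205, 0.116]
tool_rot: [-0.012, 1.0, 0.0, 0.0]
ft_force: [-0.4, -0.8, -2.3]
grip_width: 0.0097
```

```bash
python3 -m inch '[{"ax":0,"ay":0,"az":0,"dx":0,"dy":0,"dz":1,"gripper":0},{"ax":0,"ay":0,"az":0,"dx":0,"dy":0,"dz":1,"gripper":0},{"ax":0,"ay":0,"az":0,"dx":0,"dy":0,"dz":0,"gripper":0}]' 25
python3 -m inch '[{"ax":0,"ay":0,"az":0,"dx":0,"dy":0,"dz":1,"gripper":0},{"ax":0,"ay":0,"az":0,"dx":0,"dy":0,"dz":0,"gripper":0}]' 25
python3 -m inch '[{"ax":0,"ay":0,"az":0,"dx":0,"dy":0,"dz":1,"gripper":0},{"ax":0,"ay":0,"az":0,"dx":0,"dy":0,"dz":0,"gripper":0}]' 25
```

```text
time: 10.0
position: [0.5588, 0.2204, 0.1134]
tool_rot: [-0.012, 1.0, -0.0, -0.0]
ft_force: [0.4, 0.2, -3.0]
grip_width: 0.0096
time: 10.2
position: [0.5588, 0.2204, 0.1124]
tool_rot: [-0.012, 1.0, -0.0, -0.0]
ft_force: [-0.8, 0.2, -2.0]
grip_width: 0.0097
time: 10.4
position: [0.559, 0.2205, 0.1117]
tool_rot: [-0.012, 1.0, 0.0, 0.0]
ft_force: [-0.7, 0.2, -0.6]
grip_width: 0.0097
```

Contact is beginning: Fz has dropped from -2.5 to -0.6 at the expected height. I'll go a little further to be sure.

```bash
python3 -m inch '[{"ax":0,"ay":0,"az":0,"dx":0,"dy":0,"dz":0.5,"gripper":0},{"ax":0,"ay":0,"az":0,"dx":0,"dy":0,"dz":0,"gripper":0}]' 25
python3 -m inch '[{"ax":0,"ay":0,"az":0,"dx":0,"dy":0,"dz":0.5,"gripper":0},{"ax":0,"ay":0,"az":0,"dx":0,"dy":0,"dz":0,"gripper":0}]' 25
python3 - <<'E'
from h import *
s=snap('side'); a=cv2.resize(s['img'][70:220,140:300],None,fx=4,fy=4,interpolation=cv2.INTER_CUBIC); cv2.imwrite('pics/side6.png',a[:,:,::-1])
Q=pts(s); i=s['img'].astype(int); g=(i[...,1]>i[...,0]*1.6+5)&(i[...,1]>i[...,2]*1.4)&(Q[...,1]>.1)&(Q[...,1]<.3); print(np.percentile(Q[g][:,2],[50,97,99]))
E
```

```text
time: 10.6
position: [0.559, 0.2205, 0.1117]
tool_rot: [-0.012, 1.0, 0.0, 0.0]
ft_force: [-1.1, -0.1, 3.1]
grip_width: 0.0098
time: 10.8
position: [0.559, 0.2206, 0.1117]
tool_rot: [-0.012, 1.0, 0.0, 0.0]
ft_force: [-2.2, -0.3, 6.7]
grip_width: 0.0097
[0.11704189 0.18420148 0.23841733]
```

View pics/side6.png

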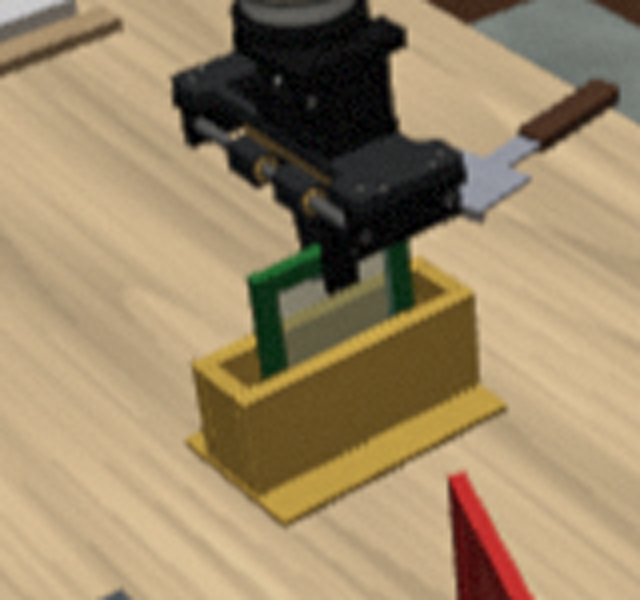

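The pane stands in the groove at crop (330,300), seated on the felt: Fz rose to +6.7 N with the TCP stopped at 0.1117. I'll ease off, open and retreat straight up.

```bash
python3 -m inch '[{"ax":0,"ay":0,"az":0,"dx":0,"dy":0,"dz":-0.7,"gripper":0},{"ax":0,"ay":0,"az":0,"dx":0,"dy":0,"dz":0,"gripper":15},{"ax":0,"ay":0,"az":0,"dx":0,"dy":0,"dz":0,"gripper":20},{"ax":0,"ay":0,"az":0,"dx":0,"dy":0,"dz":0,"gripper":45},{"ax":0,"ay":0,"az":0,"dx":0,"dy":0,"dz":0,"gripper":45},{"ax":0,"ay":0,"az":0,"dx":0,"dy":0,"dz":0,"gripper":45},{"ax":0,"ay":0,"az":0,"dx":0,"dy":0,"dz":0,"gripper":45}]' 25
python3 - <<'E'
from h import *
s=snap('side'); a=cv2.resize(s['img'][70:220,140:300],None,fx=4,fy=4,interpolation=cv2.INTER_CUBIC); cv2.imwrite('pics/side7.png',a[:,:,::-1])
E
```

```text
time: 11.55
position: [0.5589, 0.2205, 0.1112]
tool_rot: [-0.012, 1.0, -0.0, -0.0]
ft_force: [0.3, 0.7, -0.1]
grip_width: 0.0372
```

View pics/side7.png

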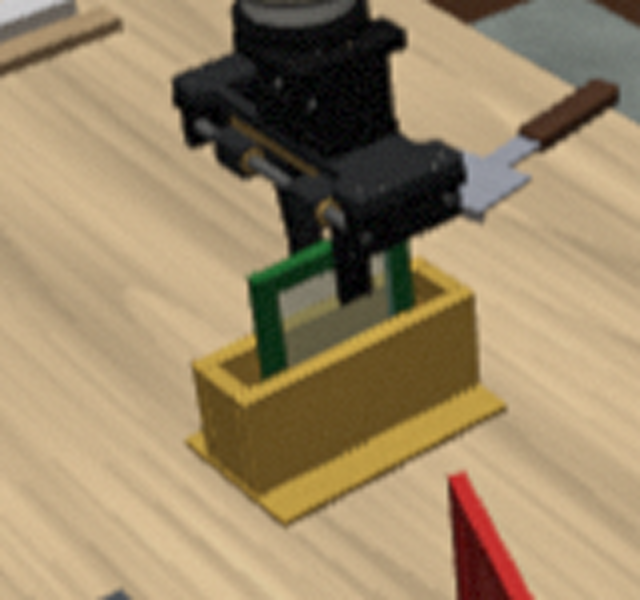

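The fingers are open (37 mm) and clear on both sides of the pane, which stands unmoved. Retreating upward.

```bash
python3 -m inch '[{"ax":0,"ay":0,"az":0,"dx":0,"dy":0,"dz":-10,"gripper":45},{"ax":0,"ay":0,"az":0,"dx":0,"dy":0,"dz":-20,"gripper":45},{"ax":0,"ay":0,"az":0,"dx":0,"dy":0,"dz":-25,"gripper":45},{"ax":0,"ay":0,"az":0,"dx":0,"dy":0,"dz":-30,"gripper":45},{"ax":0,"ay":0,"az":0,"dx":0,"dy":0,"dz":-35,"gripper":45},{"ax":0,"ay":0,"az":0,"dx":0,"dy":0,"dz":-30,"gripper":45},{"ax":0,"ay":0,"az":0,"dx":0,"dy":0,"dz":0,"gripper":45},{"ax":0,"ay":0,"az":0,"dx":0,"dy":0,"dz":0,"gripper":45}]' 25
python3 - <<'E'
from h import *
s=snap('side'); cv2.imwrite('pics/side8.png',s['img'][:,:,::-1])
Q=pts(s); i=s['img'].astype(int); g=(i[...,1]>i[...,0]*1.6+5)&(i[...,1]>i[...,2]*1.4)&(Q[...,1]>.1)&(Q[...,1]<.3)
p=Q[g]; t=p[p[:,2]>.125]; print('top',np.percentile(t,[2,50,98],axis=0).round(4).tolist())
for lo,hi in((.085,.1),(.1,.115),(.115,.13)):
  q=p[(p[:,2]>lo)&(p[:,2]<hi)]; print(lo,np.median(q[:,1]-.024*(q[:,0]-.557)).round(4))
o=robot.get_obs(); print(o['position'],o['ft_force'],o['time'])
E
```

```text
time: 12.4
position: [0.559, 0.2205, 0.2625]
tool_rot: [-0.012, 1.0, 0.0, 0.001]
ft_force: [-0.6, 0.0, -0.2]
grip_width: 0.0391
top [[0.5052, 0.1698, 0.1262], [0.5542, 0.2161, 0.1348], [0.6099, 0.2245, 0.3948]]
0.085 0.2152
0.1 0.2156
0.115 0.2154
[0.55823321 0.22036155 0.26106267] [0.10624579 0.33821378 0.27196905] 12.45
```

View pics/side8.png

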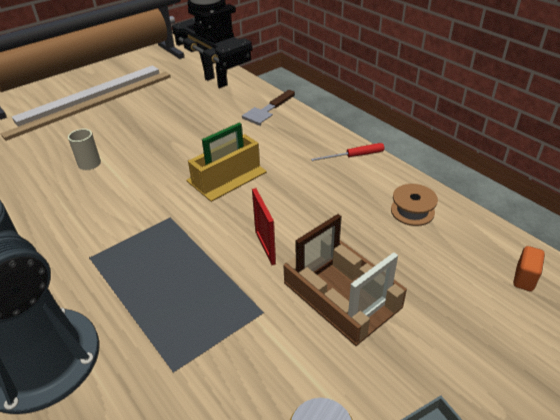

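The green pane stands vertical in the cradle at (223,147), with its top edge about 0.136. Brown (318,245) and white (373,285) are in their slots, the red pane is untouched, and the gripper is clear. Handing in.

```bash
python3 -c "
from rig import robot
print(robot.hand_in())"
```

```text
the job is handed in; nothing more can be done
None
```

The green pane is standing upright in the groove of the yellow cradle, and the job was handed in at about 12.5 s of the 45 s allowed. I gripped it by its top edge at 25 N, lifted it straight out of the middle slot and carried it over the red pane. I lowered it until it rested on the felt, then let go and backed straight up.

- **Seating:** while I lowered it, the vertical force went from about -2.5 N to +6.7 N as the tool stopped at the expected height of 0.112 m.
- **Final pose:** the last picture shows the pane vertical, near the middle of the groove, with its face at the same y to within 0.4 mm at three heights. Its top edge is at about 0.135 m, close to the expected 0.137 m.
- **Everything else:** the white and brown panes are still in their slots, the red one did not move, and the gripper is clear with no contact force.

Two small hiccups: my first two move commands were refused as invalid because each row needs every field, and nothing moved. The two cameras disagree by about 2–3 mm in y, so I compared the pane with the groove within each camera separately.

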